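# Slide the full vial tray home in its loading dock

## Robot

A 6-joint arm with a two-finger parallel gripper is mounted at the origin on the work surface. World frame = base frame: x ahead of the robot, y to its left, z up, the work surface at z = 0. Lengths are in m, angles in rad, forces in N, time in s.
With the tool pointing down it reaches from about 0.425 to 0.95 m from the base axis. Payload 3.5 kg.
Tool frame: the origin (TCP) lies between the finger pads; the fingertips stand 25 mm ahead of it and the grasp point (between the pads) lies 6 mm ahead of it (ctrl.finger_overhang is the distance from the TCP to the fingertips, in m); x points along the fingers, y is the direction in which the jaws open and shut, and the axes are right-handed (so a half turn about x gives the same grasp; the last joint's range is limited). The gripper opens to 85 mm and grips with 20 to 120 N. Pads are 22 mm wide; open, the fingers measure 114 mm over their backs; the gripper's body (76 mm by 85 mm) begins 54 mm behind the grasp point. The pads swing forward as they close: fully open they stand 13 mm farther back than shut.
Start: joints at [0.984, 0.286, 1.577, -0, 1.279, -0.15], TCP at [0.286, 0.612, 0.256] pointing down, gripper open.
Joint ranges: [-2.77, 2.77], [-0.9, 2.22], [0.21, 2.48], [-1.53, 4.67], [0.24, 2.81], [-2.84, 2.84]. Speed limits (rad/s): [2.79, 2.79, 3.14, 3.14, 3.14, 3.14].

## Interface

Orientations are given as a unit quaternion [x, y, z, w].
In Python, from plant import ctrl gives the robot as it stands.
- The arm moves only by the tool play_rows, never from a script. Its argument "targets" is a list of rows, each an object with "delta_pos": the shift along the world's x, y, z normalised to -1 to 1, where 1 is 1000 mm, a list of three; "delta_rot": the turn, a rotation vector about the world's x, y, z normalised to -1 to 1, where 1 is pi rad, a list of three; "claw": the finger opening in mm, from 0 to 85.4. In form: [{"delta_pos": [tx, ty, tz], "delta_rot": [wx, wy, wz], "claw": claw}, ...]. A call has 1 to 20 rows; each row is the pose to reach, as a shift and turn from the pose measured when the call began, turning the shorter way round; what a row does not reach only later rows make up. A row lasts 1/12 s, in which the tool goes at most 41.7 mm and 7.16 degrees, less where a joint would pass 70% of its speed; a pose out of reach is approached as far as the arm can. A call with a number of a shift or a turn outside -1 to 1 is refused whole. A call with a gripper value outside its range is refused whole. The fingers move at their own pace and stop on an object; "newtons" is the grip in N (left out, the last holds). Time passes only in rows, so rows that repeat a pose let the fingers close. It gives the time, the measured TCP pose, the force and the opening at its end, in the units of the state.
- ctrl.get_state(): the state, without advancing time (a new reading comes with each control period).
- ctrl.read_camera(name): name is "scene" or "top"; returns the picture (384x512x3 uint8, blue, green, red); there is no depth.
- ctrl.calibration(name): a dict with "fx", "fy", "cx", "cy" (pixels), "k1" (the pictures are not rectified: a ray, as slopes to the right and down, at radius r is drawn at 1 + k1 r^2 times it, then the intrinsics apply), "camera_from_world" (4x4, takes a point from world to camera coordinates). Camera axes: x right, y down, z forward; pixel columns grow to the right and rows downward; lengths in m; the calibration is good to about 2 mm. A picture is of the moment at which its call begins. calibration takes no time and is no camera call.
- ctrl.sign_off(): hands the job in, once; it reports no verdict.
The state is a dict: "time": time; "qpos": joint angles; "dq": joint speeds; "joint_efforts": joint torques, N m; "eef_pos": TCP position; "tcp_rot": TCP orientation; "contact_force": force on the tool from outside, world axes, zero at the start; "wrist_torque": the same for the moment, N m; "opening": opening from 0.0 (shut) to 1.0 (fully open).
Only numpy, scipy, OpenCV 4.12 (cv2) and the standard library are available. Lean on these libraries where they do the work, as an engineer would, in place of code of your own. Each camera call takes 0.05 s, during which the arm holds its last target. There are 200 camera calls.

## Task

Slowly and gently push the tray full of vials along its rails with your fingertips, away from the robot, until it drops into the locating notches and sits down level in the dock, then take your hand away. Only push it, and do not ram it: do not lift or tip it. Leave the empty tray in the other lane and the other things on the bench where they are.

Things in the scene. Friction and masses are not known exactly. Their poses are not given: they have to be found in the camera images.
- dock: Fixed metal loading dock, 320 x 204 mm. Origin: centre of underside, on the bench; x along the rails away from the robot (within 0.4 rad), y left, z up. Base plate top z = 10 mm. Guide walls along x, top z = 34 mm, at y = 0 (12 thick) and +-98 mm (8 thick) leave two lanes 88 mm wide, centred at y = +-50 mm. Near end open; stop 34 mm high at x = +154 mm. Steel runners in the lanes, top z = 16 mm.
- seat_left (a point): Where a tray's origin lies when seated in the left lane: dock x = 35, y = +50, z = 10 mm; dock axes. Each runner has one locating notch 20 mm long, 6 mm deep, giving a seated tray 3 mm of play each way along x. A tray pushed too fast (over about 0.1 m/s) may skip the notches and stand up to 44 mm beyond them.
- seat_right (a point): The same for the right lane: dock x = 35 mm, y = -50 mm, z = 10 mm. A push of 5 to 20 N against the notch wall is plenty to feel it; over 60 N is ramming. Push at 0.05 m/s or slower: the stop at the notch wall is sudden, and a faster hand strikes it with a force peak beyond that.
- full_tray: Loose white tray, 150 (x) by 84 mm (y), 0.65 to 1 kg, full: 32 glass vials with blue caps. Starts in either lane, 40 to 80 mm short of the seat point, axes as the dock. Origin: centre, at the level of the undersides of its feet; dock z = 16 mm while sliding, 10 mm when seated. Block from z = 8 to 40 mm, caps up to 54 mm. Slides with about 2 N of friction; stops hard once it has dropped.
- push_end (a point): Middle of the full tray's plain upright end face on the robot's side, the place to push: tray x = -75, y = 0, z = 20 mm (pushing higher than this may tip it); axes as the tray. The face is 84 mm wide, 32 mm high. Feet, 14 mm long (x), 10 wide, 8 high: two at tray x = +55, y = +-18 mm, two at x = -55, y = +-34 mm, each pair on runners of its own, so that all four drop at once.
- empty_tray: The same tray with all its holes empty (no vials, so no higher than z = 40 mm), about 0.6 kg, standing in the other lane, also short of the notches. To be left where it is.
- vial_a: Loose glass vial with cap, 12 mm diameter, 33 mm high, standing beside the dock on its left. Origin: centre of the underside. Leave alone.
- vial_b: A second such vial, standing beside the dock on its right. Leave alone.
- cap_jar: Clear round jar with white lid, 48 mm diameter, 60 mm high, beside the dock on its left. Origin: centre of the underside. Leave alone.
- amber_bottle: Amber bottle, 70 mm diameter, 150 mm high, far left on the bench. Origin: centre of the underside. Leave alone.
- beaker: Glass beaker, 70 mm diameter, 90 mm high, far left on the bench. Origin: centre of the underside. Leave alone.
- tip_box: Grey and clear box, 119 x 84 mm, 65 mm high, far right on the bench. Origin: centre of the underside. Leave alone.
- marker: Marker pen, 130 mm long, 13 mm thick, lying far right on the bench. Origin: underside near its middle. Leave alone.

How it is judged:
At the end, for the whole second after the job is handed in: The full tray is at rest and level (0.03 rad) in its notches: origin within 5.5 mm of a seat point in plan, 7 to 12.5 mm above the dock underside, along the dock within 0.08 rad; empty tray within 10 mm and other loose things within 30 mm of their starts ((horizontal distance between full_tray and seat_left below 0.0055 m or horizontal distance between full_tray and seat_right below 0.0055 m) and z of full_tray in the frame of dock between 0.007 and 0.0125 m and angle between full_tray's own z axis and vertical below 0.03 rad and angle between the x axis of full_tray and the x axis of dock, either way round below 0.08 rad and linear speed of full_tray below 0.01 m/s and distance of empty_tray from where it was at the start of the episode below 0.01 m and distance of each of vial_a, vial_b, cap_jar, amber_bottle, beaker, tip_box, marker from where it was at the start of the episode below 0.03 m); the robot touches nothing.
It fails at once if the full tray is rammed: the fingers press on it with more than 60 N (contact force between the fingers and full_tray above 60 N).
It fails at once if the full tray is lifted off the rails (8 mm above its sliding height) or tipped by more than 0.15 rad (z of full_tray in the frame of dock above 0.024 m or angle between full_tray's own z axis and vertical above 0.15 rad).
It fails at once if the empty tray is moved by more than 10 mm (distance of empty_tray from where it was at the start of the episode above 0.01 m).
It fails at once if another loose thing is moved by more than 30 mm or knocked over (distance of any of vial_a, vial_b, cap_jar, amber_bottle, beaker, tip_box, marker from where it was at the start of the episode above 0.03 m or angle between any of vial_a, vial_b, cap_jar, amber_bottle, beaker, tip_box, marker's own z axis and vertical above 0.5 rad).
It also fails if it takes over 64 s, if anything falls off the work surface, if the arm or the gripper's body presses on something with over 40 N, if the wrist force passes 120 N, or if a joint passes its speed limit or range.

## Working session

There is one attempt and no reset: what is moved stays moved. The work goes in short steps, Python scripts to look and compute and a tool call to move; the robot and the scene stay as the last step left them, time stands still between calls to the robot, and variables do not carry over. Pictures are saved under pics/ and viewed, about 8 in all and at most 12, crops included, and the job is handed in when it is done.

Besides the shell and the picture viewer there is one more tool, called after "Call:" in YAML: its name, and indented under it one key for each argument. play_rows: Moves the arm, as the interface text tells. Its arguments: {"type":"object","properties":{"targets":{"type":"array"},"newtons":{"type":"number"}},"required":["targets"]}

```bash
mkdir -p pics
python3 - <<'E'
from plant import ctrl
import cv2
print({k:v for k,v in ctrl.get_state().items()}, ctrl.finger_overhang)
for n in("scene","top"):
    cv2.imwrite(f"pics/{n}0.png",ctrl.read_camera(n)); print(n,ctrl.calibration(n))
E
```

```text
{'time': 0.0, 'qpos': array([ 9.84001906e-01,  2.87196875e-01,  1.57821552e+00,  8.91744643e-06,
        1.27860240e+00, -1.50035462e-01]), 'dq': array([ 0.00050601,  0.00027805,  0.00091094, -0.00085068,  0.00078325,
       -0.00133205]), 'joint_efforts': array([-1.71720940e-04, -4.05977619e+01, -2.92630237e+01, -6.41559927e-05,
        5.81781613e-03,  1.03426319e-05]), 'eef_pos': array([0.28517745, 0.6111219 , 0.25490545]), 'tcp_rot': array([ 0.15239615,  0.69062338, -0.15399177,  0.69000094]), 'contact_force': array([-0.25938933,  0.22865298, -0.09044469]), 'wrist_torque': array([-0.02771637,  0.00379046, -0.00592904]), 'opening': 1.0012296791267747} 0.025
scene {'fx': 407.14971625899784, 'fy': 407.14971625899784, 'cx': 259.85582709589875, 'cy': 191.67132627346174, 'k1': 0.04844025622954507, 'camera_from_world': array([[-0.45985516,  0.88794027,  0.00976274,  0.22735023],
       [ 0.6355436 ,  0.33678005, -0.6947399 , -0.30195444],
       [-0.62017543, -0.31327508, -0.7191948 ,  1.87542029],
       [ 0.        ,  0.        ,  0.        ,  1.        ]])}
top {'fx': 382.73655983717185, 'fy': 382.73655983717185, 'cx': 258.5763640884526, 'cy': 195.26173039286954, 'k1': 0.035805321922702034, 'camera_from_world': array([[-0.00505407, -0.9997794 , -0.02038629,  0.02599351],
       [-0.98854898,  0.00806987, -0.1506844 ,  0.51822092],
       [ 0.15081568,  0.01939128, -0.9883717 ,  1.15906956],
       [ 0.        ,  0.        ,  0.        ,  1.        ]])}
```

View pics/top0.png

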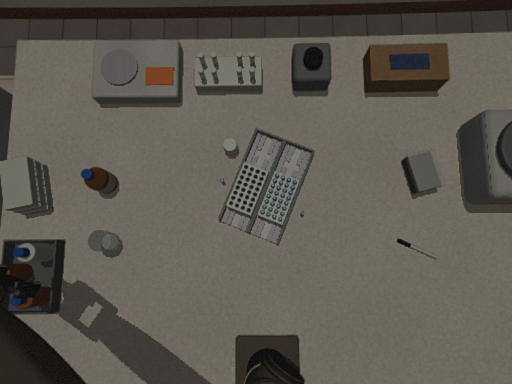

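View pics/scene0.png

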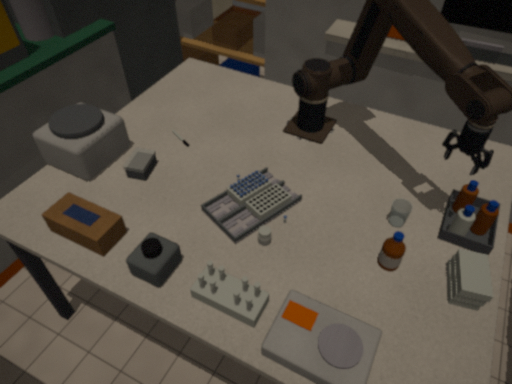

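The top view shows the dock around (267,186), yawed to the right. The full tray (blue caps) is in the right lane around (280,198), and the empty tray is in the left lane around (247,189). I'll enlarge both views to read the corners.

Run:
```python
import cv2
for n,(x,y,w,h),s in(("top",(212,124,110,124),4.8),("scene",(195,160,115,85),6.5)):
    im=cv2.imread(f"pics/{n}0.png")[y:y+h,x:x+w]
    im=cv2.resize(im,None,fx=s,fy=s,interpolation=cv2.INTER_CUBIC)
    im=cv2.convertScaleAbs(im,alpha=1.5)
    for i in range(0,w,10):
        cv2.putText(im,str(x+i),(int((i+.5)*s)-10,10),0,.35,(0,255,255)); cv2.line(im,(int((i+.5)*s),12),(int((i+.5)*s),18),(0,255,255))
    for j in range(0,h,10):
        cv2.putText(im,str(y+j),(0,int((j+.5)*s)+4),0,.35,(0,255,255)); cv2.line(im,(24,int((j+.5)*s)),(30,int((j+.5)*s)),(0,255,255))
    cv2.imwrite(f"pics/{n}0c.png",im)
```

```text
(no output)
```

View pics/top0c.png

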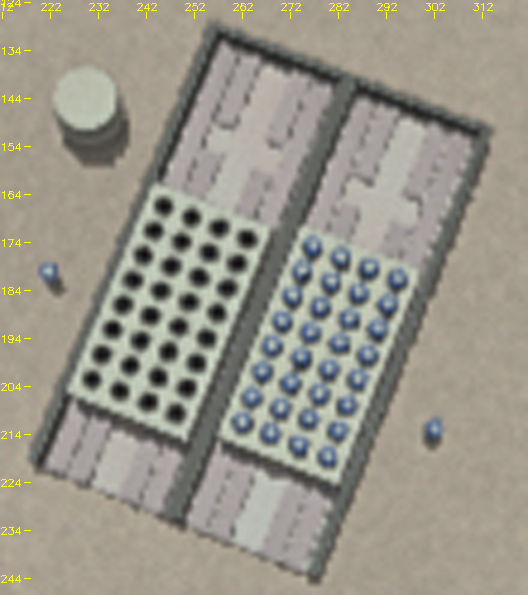

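The crop shows the dock's outer wall-top corners at crop (213,27), (490,132), (314,580) and (35,467). The full tray's top corners are at (302,227), (418,268), (336,486) and (220,437). I'll fit the poses from these.

```bash
cat > h.py <<'E'
import numpy as np, cv2
from plant import ctrl
def cam(n):
    c=ctrl.calibration(n); K=np.array([[c['fx'],0,c['cx']],[0,c['fy'],c['cy']],[0,0,1]]); return K,np.array([c['k1'],0,0,0,0.]),c['camera_from_world']
def back(n,uv,z):
    K,d,T=cam(n); p=cv2.undistortPoints(np.array(uv,float).reshape(-1,1,2),K,d)[:,0]
    r=np.c_[p,np.ones(len(p))]@T[:3,:3]; o=-T[:3,:3].T@T[:3,3]
    return o+r*((z-o[2])/r[:,2])[:,None]
def proj(n,P):
    K,d,T=cam(n); return cv2.projectPoints(np.array(P,float),cv2.Rodrigues(T[:3,:3])[0],T[:3,3],K,d)[0][:,0]
def crop(cxy,x,y,s): return (np.array(cxy)+.5)/s-.5+[x,y]
def fit(P,M):  # 2d rigid M->P
    from scipy.optimize import least_squares
    f=lambda q:(np.c_[M[:,0]*np.cos(q[2])-M[:,1]*np.sin(q[2]),M[:,0]*np.sin(q[2])+M[:,1]*np.cos(q[2])]+q[:2]-P).ravel()
    r=least_squares(f,[.6,0,0]); return r.x,r.fun.reshape(-1,2)
E
python3 - <<'E'
from h import *
np.set_printoptions(precision=4,suppress=True)
D=back("top",crop([(213,27),(490,132),(314,580),(35,467)],212,124,4.8),.034)[:,:2]
M=np.array([(.16,.102),(.16,-.102),(-.16,-.102),(-.16,.102)])
q,r=fit(D,M);print("dock",q,r*1e3)
T=back("top",crop([(302,227),(418,268),(336,486),(220,437)],212,124,4.8),.056)[:,:2]
t,r=fit(T,np.array([(.075,.042),(.075,-.042),(-.075,-.042),(-.075,.042)]));print("tray",t,r*1e3)
R=lambda a:np.array([[np.cos(a),-np.sin(a)],[np.sin(a),np.cos(a)]])
print("tray in dock",R(q[2]).T@(t[:2]-q[:2]))
print("push_end", q[:2]+R(q[2])@(R(q[2]).T@(t[:2]-q[:2])*[1,0]+[-.075,-.05]))
print("seat",q[:2]+R(q[2])@[.035,-.05])
# scene check of near-end corners projected
P=np.array([*[(*(q[:2]+R(q[2])@m),.034) for m in M],*[(*(t[:2]+R(t[2])@m),.056) for m in [(.075,.042),(.075,-.042),(-.075,-.042),(-.075,.042)]]])
im=cv2.imread("pics/scene0.png")[160:245,195:310]; im=cv2.convertScaleAbs(cv2.resize(im,None,fx=6.5,fy=6.5,interpolation=cv2.INTER_CUBIC),alpha=1.5)
for p in proj("scene",P): cv2.drawMarker(im,tuple(int(v) for v in ((p+.5-[195,160])*6.5)),(0,0,255),1,14)
cv2.imwrite("pics/scene0d.png",im)
E
```

```text
dock [ 0.55   -0.0026 -0.3837] [[ 1.6325  2.1195]
 [-0.0563 -3.2435]
 [-2.0564 -3.8837]
 [ 0.4802  5.0077]]
tray [ 0.5091 -0.0379 -0.3761] [[ 2.092   1.4326]
 [-0.9884 -2.16  ]
 [-0.1101 -1.9402]
 [-0.9935  2.6675]]
tray in dock [-0.0247 -0.048 ]
push_end [ 0.4389 -0.0116]
seat [ 0.5637 -0.0621]
```

View pics/scene0d.png

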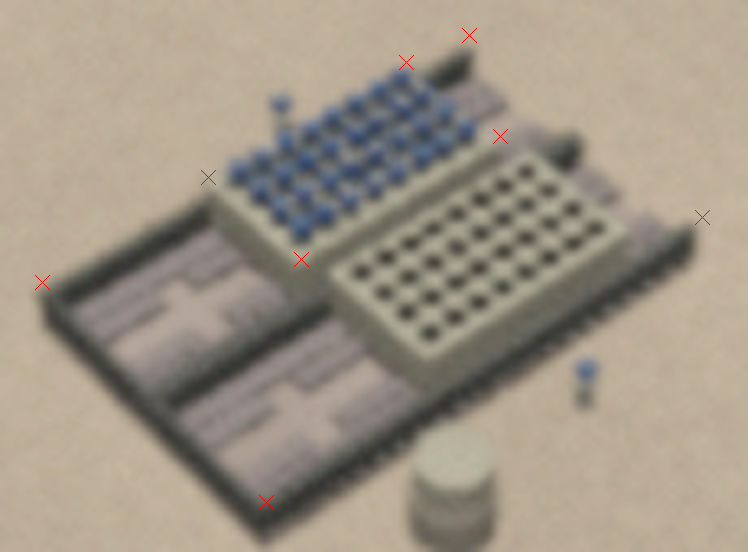

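The scene view agrees apart from a shift of about 2 px. I'll fit both views together and work out the tool turn.

Run:
```python
from h import *
from scipy.optimize import least_squares
from scipy.spatial.transform import Rotation as Ro
np.set_printoptions(precision=4,suppress=True)
dt=crop([(213,27),(490,132),(314,580),(35,467)],212,124,4.8); ds=crop([(265,520),(43,300),(472,50),(693,232)],195,160,6.5)
tt=crop([(302,227),(418,268),(336,486),(220,437)],212,124,4.8); ts=crop([(300,268),(213,193),(410,75),(500,150)],195,160,6.5)
M=np.array([(.16,.102,.034),(.16,-.102,.034),(-.16,-.102,.034),(-.16,.102,.034)])
B=np.array([(.075,.042,.056),(.075,-.042,.056),(-.075,-.042,.056),(-.075,.042,.056)])
def W(q,P): return Ro.from_euler('z',q[2]).apply(P)+[q[0],q[1],0]
def f(q):
    D=W(q,M);T=W(q,B+[q[3],-.05,0])
    return np.r_[proj("top",D)-dt,proj("scene",D)-ds,proj("top",T)-tt,proj("scene",T)-ts].ravel()
r=least_squares(f,[.55,0,-.38,-.025]); q=r.x; print(q); print(r.fun.reshape(4,4,2))
print("push_end",W(q,np.array([[q[3]-.075,-.05,.036]])),"seated push",W(q,np.array([[-.04,-.05,.03]])))
s=ctrl.get_state(); R=Ro.from_quat(s['tcp_rot']); print(s['eef_pos']); print(R.as_matrix())
c,sn=np.cos(q[2]),np.sin(q[2])
for sg in(1,-1):
  for tilt in (0,.1,.2):
    x=np.array([c*np.sin(tilt),sn*np.sin(tilt),-np.cos(tilt)]); y=sg*np.array([-sn,c,0]); G=Ro.from_matrix(np.c_[x,y,np.cross(x,y)])
    print(sg,tilt,(G*R.inv()).as_rotvec()/np.pi)
```

```text
[ 0.5538 -0.0004 -0.3825 -0.0262]
[[[-1.4095 -1.6051]
  [ 0.2591 -1.214 ]
  [ 0.62   -0.6011]
  [-2.242  -1.3048]]

 [[ 0.2766 -1.7079]
  [-0.292  -1.8818]
  [-0.507  -1.5162]
  [ 1.4459 -1.4325]]

 [[-0.5829 -1.2227]
  [ 0.5224 -0.1091]
  [ 0.1601 -0.5141]
  [-1.2734 -0.3742]]

 [[-0.0445 -1.054 ]
  [-0.8125 -2.1399]
  [-0.4793 -1.6527]
  [ 0.0602 -1.6319]]]
push_end [[ 0.4413 -0.009   0.036 ]] seated push [[ 0.4981 -0.0319  0.03  ]]
[0.2852 0.6112 0.2551]
[[-0.0012  0.4231  0.9061]
 [-0.0018  0.9061 -0.4231]
 [-1.     -0.0021 -0.0003]]
1 0 [ 0.0006 -0.0004  0.0173]
1 0.1 [-0.0121 -0.0296  0.0173]
1 0.2 [-0.0248 -0.0588  0.0173]
-1 0 [-0.0006 -0.0009 -0.9827]
-1 0.1 [ 0.0445 -0.0205 -0.9815]
-1 0.2 [ 0.0895 -0.04   -0.978 ]
```

Call:
play_rows:
  targets:
    - {"delta_pos": [0.135,-0.611,0],"delta_rot": [0,0,0.0173],"claw": 0}
    - {"delta_pos": [0.135,-0.611,0],"delta_rot": [0,0,0.0173],"claw": 0}
    - {"delta_pos": [0.135,-0.611,0],"delta_rot": [0,0,0.0173],"claw": 0}
    - {"delta_pos": [0.135,-0.611,0],"delta_rot": [0,0,0.0173],"claw": 0}
    - {"delta_pos": [0.135,-0.611,0],"delta_rot": [0,0,0.0173],"claw": 0}
    - {"delta_pos": [0.135,-0.611,0],"delta_rot": [0,0,0.0173],"claw": 0}
    - {"delta_pos": [0.135,-0.611,0],"delta_rot": [0,0,0.0173],"claw": 0}
    - {"delta_pos": [0.135,-0.611,0],"delta_rot": [0,0,0.0173],"claw": 0}
    - {"delta_pos": [0.135,-0.611,0],"delta_rot": [0,0,0.0173],"claw": 0}
    - {"delta_pos": [0.135,-0.611,0],"delta_rot": [0,0,0.0173],"claw": 0}
    - {"delta_pos": [0.135,-0.611,0],"delta_rot": [0,0,0.0173],"claw": 0}
    - {"delta_pos": [0.135,-0.611,0],"delta_rot": [0,0,0.0173],"claw": 0}
    - {"delta_pos": [0.135,-0.611,0],"delta_rot": [0,0,0.0173],"claw": 0}
    - {"delta_pos": [0.135,-0.611,0],"delta_rot": [0,0,0.0173],"claw": 0}
    - {"delta_pos": [0.135,-0.611,0],"delta_rot": [0,0,0.0173],"claw": 0}
    - {"delta_pos": [0.135,-0.611,0],"delta_rot": [0,0,0.0173],"claw": 0}
    - {"delta_pos": [0.135,-0.611,0],"delta_rot": [0,0,0.0173],"claw": 0}
    - {"delta_pos": [0.135,-0.611,0],"delta_rot": [0,0,0.0173],"claw": 0}
    - {"delta_pos": [0.135,-0.611,0],"delta_rot": [0,0,0.0173],"claw": 0}
    - {"delta_pos": [0.135,-0.611,0],"delta_rot": [0,0,0.0173],"claw": 0}

```text
time: 1.77
eef_pos: [0.4199, 0.0016, 0.2548]
tcp_rot: [0.133, 0.695, -0.134, 0.694]
contact_force: [-0.1, -0.2, 0.5]
opening: -0.001
```

Call:
play_rows:
  targets:
    - {"delta_pos": [0,0,-0.04],"delta_rot": [-0.012,-0.0295,0],"claw": 0}
    - {"delta_pos": [0,0,-0.08],"delta_rot": [-0.012,-0.0295,0],"claw": 0}
    - {"delta_pos": [0,0,-0.12],"delta_rot": [-0.012,-0.0295,0],"claw": 0}
    - {"delta_pos": [0,0,-0.13],"delta_rot": [-0.012,-0.0295,0],"claw": 0}
    - {"delta_pos": [0,0,-0.13],"delta_rot": [-0.012,-0.0295,0],"claw": 0}
    - {"delta_pos": [0,0,-0.13],"delta_rot": [-0.012,-0.0295,0],"claw": 0}

```text
time: 2.27
eef_pos: [0.4206, 0.0022, 0.1258]
tcp_rot: [0.125, 0.659, -0.14, 0.728]
contact_force: [0.2, -0.3, 0.4]
opening: 0.0
```

```bash
cat > look.py <<'E'
import sys
from h import *
from scipy.spatial.transform import Rotation as Ro
np.set_printoptions(precision=4,suppress=True)
k=sys.argv[1]; s=ctrl.get_state(); X=Ro.from_quat(s['tcp_rot']).as_matrix()
tip=s['eef_pos']+.025*X[:,0]; print(s['qpos'],s['eef_pos'],"tip",tip,"toolx",X[:,0],"y",X[:,1],s['contact_force'])
out=[]
for n,(x,y,w,h),sc in(("top",(222,150,100,115),5.2),("scene",(215,130,100,90),6.6)):
    im=ctrl.read_camera(n)[y:y+h,x:x+w]; im=cv2.convertScaleAbs(cv2.resize(im,None,fx=sc,fy=sc,interpolation=cv2.INTER_CUBIC),alpha=1.7)
    p=proj(n,[tip])[0]; cv2.drawMarker(im,tuple(int(v) for v in ((p+.5-[x,y])*sc)),(0,0,255),1,14)
    out.append(cv2.resize(im,(400,int(400*h/w))))
H=max(o.shape[0] for o in out); cv2.imwrite(f"pics/l{k}.png",np.hstack([cv2.copyMakeBorder(o,0,H-o.shape[0],0,0,0) for o in out]))
E
python3 look.py 1
```

```text
[-0.2275 -0.1897  2.3307 -0.0223  0.9025 -1.4071] [0.4206 0.0022 0.1258] tip [0.4229 0.0012 0.1009] toolx [ 0.0915 -0.0391 -0.995 ] y [ 0.3694  0.9293 -0.0026] [ 0.2455 -0.3243  0.4096]
```

View pics/l1.png

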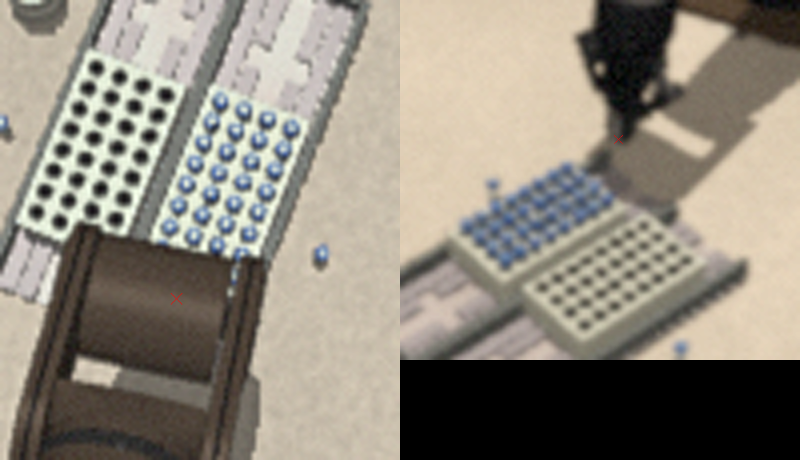

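The left panel (top view) shows the tip mark at (176,299), just behind the full tray's near end. The right panel shows the fingertips at (618,142), also behind the near face. By the fit they are about 3 mm off the lane centre with a gap of roughly 10 mm. I'll go down behind the face.

Call:
play_rows:
  targets:
    - {"delta_pos": [-0.001,-0.002,-0.012],"delta_rot": [0,0,0],"claw": 0}
    - {"delta_pos": [-0.001,-0.002,-0.024],"delta_rot": [0,0,0],"claw": 0}
    - {"delta_pos": [-0.001,-0.002,-0.036],"delta_rot": [0,0,0],"claw": 0}
    - {"delta_pos": [-0.001,-0.002,-0.04],"delta_rot": [0,0,0],"claw": 0}
    - {"delta_pos": [-0.001,-0.002,-0.04],"delta_rot": [0,0,0],"claw": 0}
    - {"delta_pos": [-0.001,-0.002,-0.04],"delta_rot": [0,0,0],"claw": 0}

```text
time: 2.87
eef_pos: [0.4223, -0.0008, 0.0892]
tcp_rot: [0.125, 0.656, -0.141, 0.73]
contact_force: [0.2, -0.6, -0.4]
opening: 0.0
```

Call:
play_rows:
  targets:
    - {"delta_pos": [-0.003,0.001,-0.008],"delta_rot": [0,0,0],"claw": 0}
    - {"delta_pos": [-0.003,0.001,-0.016],"delta_rot": [0,0,0],"claw": 0}
    - {"delta_pos": [-0.003,0.001,-0.024],"delta_rot": [0,0,0],"claw": 0}
    - {"delta_pos": [-0.003,0.001,-0.03],"delta_rot": [0,0,0],"claw": 0}
    - {"delta_pos": [-0.003,0.001,-0.033],"delta_rot": [0,0,0],"claw": 0}
    - {"delta_pos": [-0.003,0.001,-0.033],"delta_rot": [0,0,0],"claw": 0}

```text
time: 3.37
eef_pos: [0.4184, 0.0004, 0.0549]
tcp_rot: [0.125, 0.657, -0.141, 0.73]
contact_force: [-0.2, 0.2, 0.5]
opening: 0.002
```

```bash
python3 look.py 2
```

```text
[-0.2331 -0.0484  2.3679 -0.0258  0.7194 -1.4064] [0.4184 0.0004 0.0549] tip [ 0.4208 -0.0006  0.0301] toolx [ 0.096  -0.0403 -0.9946] y [ 0.3701  0.929  -0.0019] [-0.1513  0.25    0.4818]
```

View pics/l2.png

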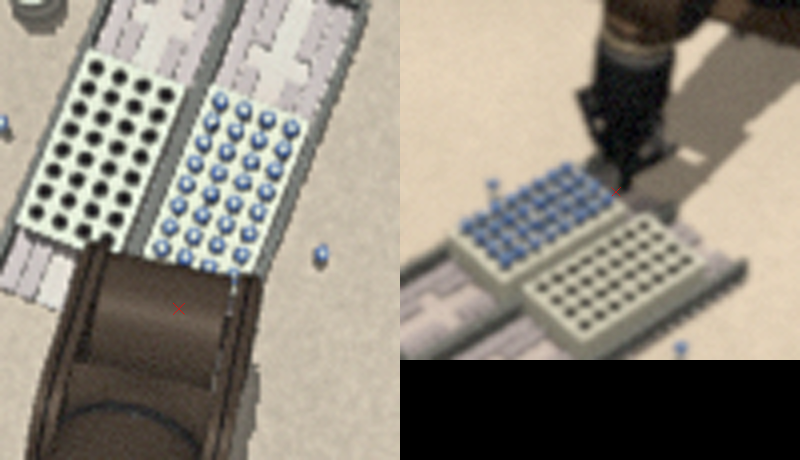

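The tips are now behind the near face at z = 30 mm, marked at (617,192) in the scene panel, with no contact. I'll push 40 mm at 24 mm/s.

Call:
play_rows:
  targets:
    - {"delta_pos": [0.0019,-0.0007,0],"delta_rot": [0,0,0],"claw": 0}
    - {"delta_pos": [0.0037,-0.0015,0],"delta_rot": [0,0,0],"claw": 0}
    - {"delta_pos": [0.0056,-0.0022,0],"delta_rot": [0,0,0],"claw": 0}
    - {"delta_pos": [0.0074,-0.003,0],"delta_rot": [0,0,0],"claw": 0}
    - {"delta_pos": [0.0093,-0.0037,0],"delta_rot": [0,0,0],"claw": 0}
    - {"delta_pos": [0.0111,-0.0045,0],"delta_rot": [0,0,0],"claw": 0}
    - {"delta_pos": [0.013,-0.0052,0],"delta_rot": [0,0,0],"claw": 0}
    - {"delta_pos": [0.0148,-0.006,0],"delta_rot": [0,0,0],"claw": 0}
    - {"delta_pos": [0.0167,-0.0067,0],"delta_rot": [0,0,0],"claw": 0}
    - {"delta_pos": [0.0186,-0.0075,0],"delta_rot": [0,0,0],"claw": 0}
    - {"delta_pos": [0.0204,-0.0082,0],"delta_rot": [0,0,0],"claw": 0}
    - {"delta_pos": [0.0223,-0.009,0],"delta_rot": [0,0,0],"claw": 0}
    - {"delta_pos": [0.0241,-0.0097,0],"delta_rot": [0,0,0],"claw": 0}
    - {"delta_pos": [0.026,-0.0104,0],"delta_rot": [0,0,0],"claw": 0}
    - {"delta_pos": [0.0278,-0.0112,0],"delta_rot": [0,0,0],"claw": 0}
    - {"delta_pos": [0.0297,-0.0119,0],"delta_rot": [0,0,0],"claw": 0}
    - {"delta_pos": [0.0316,-0.0127,0],"delta_rot": [0,0,0],"claw": 0}
    - {"delta_pos": [0.0334,-0.0134,0],"delta_rot": [0,0,0],"claw": 0}
    - {"delta_pos": [0.0353,-0.0142,0],"delta_rot": [0,0,0],"claw": 0}
    - {"delta_pos": [0.0371,-0.0149,0],"delta_rot": [0,0,0],"claw": 0}

```text
time: 5.13
eef_pos: [0.4566, -0.0147, 0.056]
tcp_rot: [0.125, 0.657, -0.141, 0.73]
contact_force: [-1.4, 1.0, -0.5]
opening: -0.001
```

```bash
python3 look.py 3
```

```text
[-0.2472  0.0374  2.2802 -0.0236  0.7189 -1.4221] [ 0.4566 -0.0147  0.056 ] tip [ 0.459  -0.0158  0.0311] toolx [ 0.0981 -0.0408 -0.9943] y [ 0.3701  0.929  -0.0016] [-1.3622  0.9913 -0.4858]
```

View pics/l3.png

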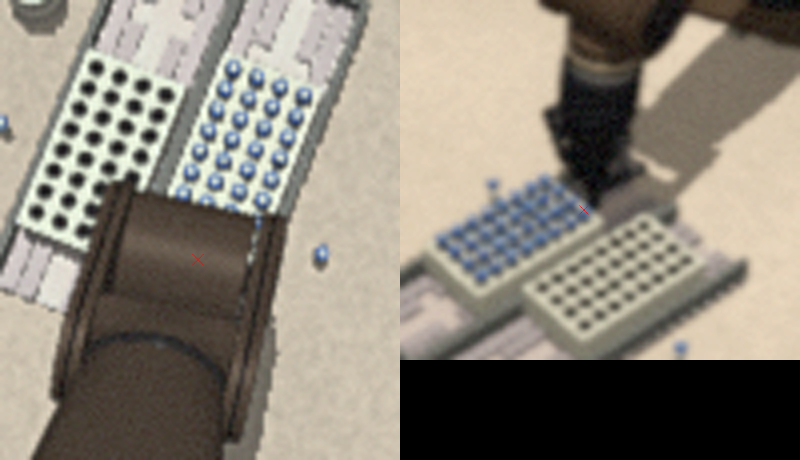

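The tray slides along the lane at about 1.7 N. In the top panel its far-left cap moved from (220,102) to (233,69), roughly 25–28 mm. I'll push 20 mm more, slower.

Call:
play_rows:
  targets:
    - {"delta_pos": [0.0014,-0.0006,0],"delta_rot": [0,0,0],"claw": 0}
    - {"delta_pos": [0.0028,-0.0011,0],"delta_rot": [0,0,0],"claw": 0}
    - {"delta_pos": [0.0042,-0.0017,0],"delta_rot": [0,0,0],"claw": 0}
    - {"delta_pos": [0.0056,-0.0022,0],"delta_rot": [0,0,0],"claw": 0}
    - {"delta_pos": [0.007,-0.0028,0],"delta_rot": [0,0,0],"claw": 0}
    - {"delta_pos": [0.0084,-0.0034,0],"delta_rot": [0,0,0],"claw": 0}
    - {"delta_pos": [0.0097,-0.0039,0],"delta_rot": [0,0,0],"claw": 0}
    - {"delta_pos": [0.0111,-0.0045,0],"delta_rot": [0,0,0],"claw": 0}
    - {"delta_pos": [0.0125,-0.005,0],"delta_rot": [0,0,0],"claw": 0}
    - {"delta_pos": [0.0139,-0.0056,0],"delta_rot": [0,0,0],"claw": 0}
    - {"delta_pos": [0.0153,-0.0062,0],"delta_rot": [0,0,0],"claw": 0}
    - {"delta_pos": [0.0167,-0.0067,0],"delta_rot": [0,0,0],"claw": 0}
    - {"delta_pos": [0.0186,-0.0075,0],"delta_rot": [0,0,0],"claw": 0}

```text
time: 6.32
eef_pos: [0.4757, -0.0224, 0.0562]
tcp_rot: [0.125, 0.656, -0.141, 0.731]
contact_force: [-1.9, 0.5, 0.8]
opening: 0.001
```

Call:
play_rows:
  targets:
    - {"delta_pos": [0.0009,-0.0004,0],"delta_rot": [0,0,0],"claw": 0}
    - {"delta_pos": [0.0019,-0.0007,0],"delta_rot": [0,0,0],"claw": 0}
    - {"delta_pos": [0.0028,-0.0011,0],"delta_rot": [0,0,0],"claw": 0}
    - {"delta_pos": [0.0037,-0.0015,0],"delta_rot": [0,0,0],"claw": 0}
    - {"delta_pos": [0.0046,-0.0019,0],"delta_rot": [0,0,0],"claw": 0}
    - {"delta_pos": [0.0056,-0.0022,0],"delta_rot": [0,0,0],"claw": 0}

```text
time: 6.82
eef_pos: [0.4813, -0.0247, 0.0562]
tcp_rot: [0.125, 0.656, -0.141, 0.731]
contact_force: [-2.1, 1.0, 1.1]
opening: 0.003
```

Call:
play_rows:
  targets:
    - {"delta_pos": [0.0009,-0.0004,0],"delta_rot": [0,0,0],"claw": 0}
    - {"delta_pos": [0.0019,-0.0007,0],"delta_rot": [0,0,0],"claw": 0}
    - {"delta_pos": [0.0028,-0.0011,0],"delta_rot": [0,0,0],"claw": 0}
    - {"delta_pos": [0.0037,-0.0015,0],"delta_rot": [0,0,0],"claw": 0}
    - {"delta_pos": [0.0037,-0.0015,0],"delta_rot": [0,0,0],"claw": 0}

```text
time: 7.23
eef_pos: [0.4853, -0.0263, 0.0562]
tcp_rot: [0.125, 0.656, -0.141, 0.731]
contact_force: [-0.8, 1.4, -0.7]
opening: -0.005
```

Call:
play_rows:
  targets:
    - {"delta_pos": [0.0009,-0.0004,0],"delta_rot": [0,0,0],"claw": 0}
    - {"delta_pos": [0.0019,-0.0007,0],"delta_rot": [0,0,0],"claw": 0}
    - {"delta_pos": [0.0028,-0.0011,0],"delta_rot": [0,0,0],"claw": 0}
    - {"delta_pos": [0.0037,-0.0015,0],"delta_rot": [0,0,0],"claw": 0}

```text
time: 7.57
eef_pos: [0.4891, -0.0278, 0.0563]
tcp_rot: [0.125, 0.656, -0.141, 0.731]
contact_force: [-2.8, 0.8, 1.0]
opening: -0.002
```

Call:
play_rows:
  targets:
    - {"delta_pos": [0.0009,-0.0004,0],"delta_rot": [0,0,0],"claw": 0}
    - {"delta_pos": [0.0019,-0.0007,0],"delta_rot": [0,0,0],"claw": 0}
    - {"delta_pos": [0.0028,-0.0011,0],"delta_rot": [0,0,0],"claw": 0}
    - {"delta_pos": [0.0037,-0.0015,0],"delta_rot": [0,0,0],"claw": 0}

```text
time: 7.9
eef_pos: [0.4917, -0.0289, 0.0559]
tcp_rot: [0.126, 0.658, -0.141, 0.729]
contact_force: [-6.1, 2.9, 3.6]
opening: 0.0
```

The force has risen to about 7 N and the tip is lagging, which fits the notch wall. I'll look before pressing further.

```bash
python3 look.py 4
```

```text
[-0.2584  0.1153  2.1958 -0.0213  0.7275 -1.4348] [ 0.4917 -0.0289  0.0559] tip [ 0.4941 -0.0299  0.031 ] toolx [ 0.0958 -0.04   -0.9946] y [ 0.3702  0.929  -0.0017] [-6.0596  2.9057  3.5719]
```

View pics/l4.png

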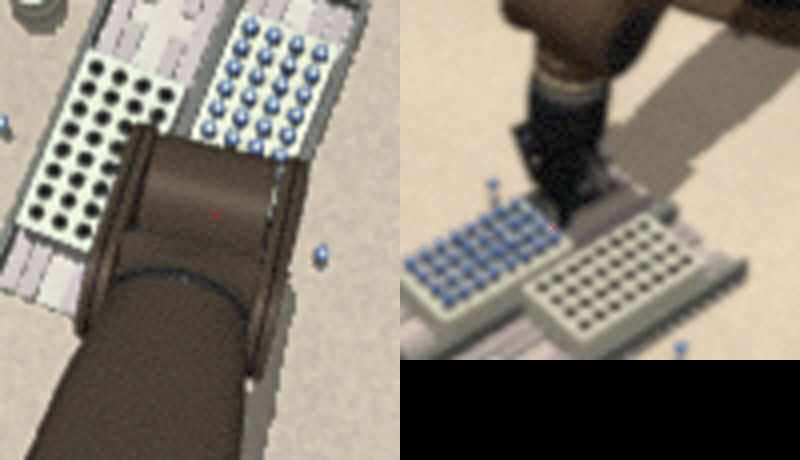

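Call:
play_rows:
  targets:
    - {"delta_pos": [0.0009,-0.0004,0],"delta_rot": [0,0,0],"claw": 0}
    - {"delta_pos": [0.0014,-0.0006,0],"delta_rot": [0,0,0],"claw": 0}
    - {"delta_pos": [0.0014,-0.0006,0],"delta_rot": [0,0,0],"claw": 0}

```text
time: 8.25
eef_pos: [0.4918, -0.0289, 0.0552]
tcp_rot: [0.126, 0.659, -0.14, 0.728]
contact_force: [-6.3, 2.4, 2.5]
opening: -0.002
```

It isn't advancing any more and holds at about 7 N, so it is against the notch wall. I'll back off, rise and check.

Call:
play_rows:
  targets:
    - {"delta_pos": [-0.004,0.0016,0],"delta_rot": [0,0,0],"claw": 0}
    - {"delta_pos": [-0.0093,0.0037,0],"delta_rot": [0,0,0],"claw": 0}
    - {"delta_pos": [-0.0186,0.0075,0],"delta_rot": [0,0,0],"claw": 0}
    - {"delta_pos": [-0.0279,0.0112,0],"delta_rot": [0,0,0],"claw": 0}
    - {"delta_pos": [-0.0279,0.0112,0],"delta_rot": [0,0,0],"claw": 0}
    - {"delta_pos": [-0.0279,0.0112,0.03],"delta_rot": [0,0,0],"claw": 0}
    - {"delta_pos": [-0.0279,0.0112,0.06],"delta_rot": [0,0,0],"claw": 0}
    - {"delta_pos": [-0.0279,0.0112,0.1],"delta_rot": [0,0,0],"claw": 0}
    - {"delta_pos": [-0.0279,0.0112,0.14],"delta_rot": [0,0,0],"claw": 0}
    - {"delta_pos": [-0.0279,0.0512,0.18],"delta_rot": [0,0,0],"claw": 0}
    - {"delta_pos": [-0.0279,0.0912,0.2],"delta_rot": [0,0,0],"claw": 0}
    - {"delta_pos": [-0.0279,0.1312,0.2],"delta_rot": [0,0,0],"claw": 0}
    - {"delta_pos": [-0.0279,0.1712,0.2],"delta_rot": [0,0,0],"claw": 0}
    - {"delta_pos": [-0.0279,0.2112,0.2],"delta_rot": [0,0,0],"claw": 0}
    - {"delta_pos": [-0.0279,0.2512,0.2],"delta_rot": [0,0,0],"claw": 0}
    - {"delta_pos": [-0.0279,0.2912,0.2],"delta_rot": [0,0,0],"claw": 0}
    - {"delta_pos": [-0.0279,0.3312,0.2],"delta_rot": [0,0,0],"claw": 0}
    - {"delta_pos": [-0.0279,0.3712,0.2],"delta_rot": [0,0,0],"claw": 0}
    - {"delta_pos": [-0.0279,0.3712,0.2],"delta_rot": [0,0,0],"claw": 0}
    - {"delta_pos": [-0.0279,0.3712,0.2],"delta_rot": [0,0,0],"claw": 0}

```text
time: 9.92
eef_pos: [0.4632, 0.3443, 0.2549]
tcp_rot: [0.124, 0.659, -0.139, 0.728]
contact_force: [0.1, -0.8, 0.2]
opening: -0.004
```

Run:
```python
from h import *
out=[]
for n,(x,y,w,h) in(("top",(212,124,110,124)),("scene",(195,160,115,95))):
    im=ctrl.read_camera(n); cv2.imwrite(f"pics/{n}9.png",im); 
    out.append(cv2.convertScaleAbs(cv2.resize(im[y:y+h,x:x+w],None,fx=3.5 if n=="scene" else 3.48,fy=3.5 if n=="scene" else 3.48,interpolation=cv2.INTER_CUBIC),alpha=1.7))
H=max(o.shape[0] for o in out); cv2.imwrite("pics/end.png",np.hstack([cv2.copyMakeBorder(o,0,H-o.shape[0],0,0,0) for o in out])); print([o.shape for o in out])
```

```text
[(432, 383, 3), (332, 402, 3)]
```

View pics/end.png

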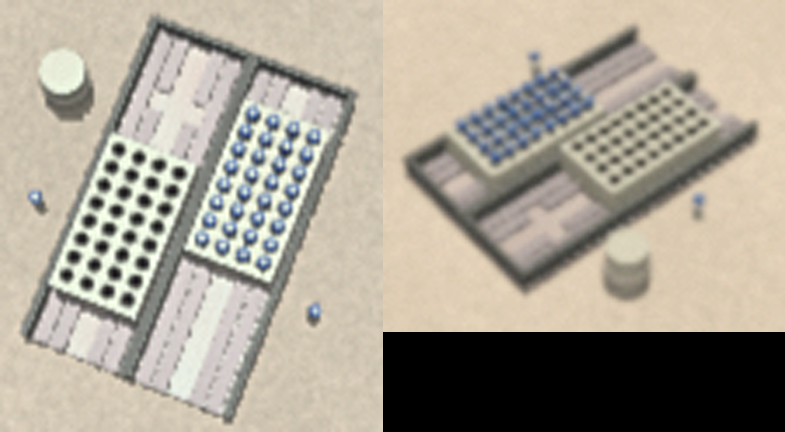

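The end view shows the full tray moved up its lane (left panel, about (250,190)), square to the walls. The empty tray, the vials and the jar look unchanged. I'll get its travel and drop from the blue-cap centroids before and after in both cameras, and use the empty tray as a control.

Run:
```python
from h import *
from scipy.optimize import least_squares
np.set_printoptions(precision=4,suppress=True)
def blobs(im,box):
    x,y,w,h=box; p=im[y:y+h,x:x+w].astype(float); wt=np.clip(p[...,0]-p[...,2]-8,0,None)
    n,l,st,ce=cv2.connectedComponentsWithStats((wt>0).astype(np.uint8))
    big=[i for i in range(1,n) if st[i,4]>0]
    wt=wt; Y,X=np.mgrid[y:y+h,x:x+w]; return np.array([(wt*X).sum(),(wt*Y).sum()])/wt.sum(), wt.sum()
boxes={"top":(250,140,50,95),"scene":(217,172,58,42)}
c={}
for n in boxes:
    for k in "09": c[n,k]=blobs(cv2.imread(f"pics/{n}{k}.png"),{"top":boxes["top"],"scene":(231,172,43,30) if k=="0" else (208,177,50,34)}[n]); print(n,k,*c[n,k])
q=np.array([.5538,-.0004,-.3825,-.0262])
a=np.array([np.cos(q[2]),np.sin(q[2])]); b=np.array([-a[1],a[0]])
for k in "09":   # free triangulation of cap centroid
    f=lambda P:np.r_[proj("top",[P])[0]-c["top",k][0],proj("scene",[P])[0]-c["scene",k][0]]
    r=least_squares(f,[.5,-.04,.06]); P=r.x; d=P[:2]-q[:2]; print(k,"world",P,"dock x,y",d@a,d@b,"res",r.fun)
# control: how each thing else changed
for n in("top","scene"):
    A,B=[cv2.imread(f"pics/{n}{k}.png",0).astype(int) for k in "09"]
    for nm,(x,y,w,h) in ({"empty":(226,160,35,58),"jar":(220,136,20,24)} if n=="top" else {"empty":(246,180,40,40)}).items(): 
        s,_=cv2.phaseCorrelate(A[y:y+h,x:x+w].astype(np.float32),B[y:y+h,x:x+w].astype(np.float32)); print(n,nm,np.array(s))
```

```text
top 0 [278.2598 196.7877] 6510.0
top 9 [285.0393 178.1688] 6811.0
scene 0 [248.2871 183.4225] 3295.0
scene 9 [236.025  192.2467] 3446.0
0 world [ 0.5108 -0.0393  0.0579] dock x,y -0.025387967955530652 -0.05216674309192412 res [ 0.3126 -0.1446  0.4179  0.0475]
9 world [ 0.5694 -0.0605  0.0538] dock x,y 0.03688077872217893 -0.04991327322284725 res [ 0.0574 -0.0271  0.0748  0.0103]
top empty [-0.1816  0.0832]
top jar [0.0047 0.0563]
scene empty [0.1098 0.1599]
```

All measures agree: travel is 62 mm to dock x ≈ 37 mm, y ≈ −50 mm, the triangulated drop is about 4 mm, and there was a hard stop. The other tray and the jar have not moved.

```bash
python3 -c "
from plant import ctrl
print(ctrl.get_state()['contact_force'],ctrl.sign_off())"
```

```text
the job is handed in; nothing more can be done
[ 0.184364   -0.69168758 -0.18138017] None
```

The full tray appears to be seated in the right lane of the dock, and the job is handed in (no verdict is reported). I pushed it with the shut fingertips at 12–24 mm/s and about 2 N until it stopped hard at about 7 N. I then backed off, raised the hand and moved it away to the left, finishing at about 10 s of the 64 s allowed.

**Seating:** the blue-cap centroids put the tray at dock x ≈ 37 mm, y ≈ −50 mm, against the seat point at 35 and −50. It travelled about 62 mm and looks square in the lane. The measured drop was about 4 mm where 6 mm is nominal. That gap is within the camera error, but height and level were not measured any more finely than that.

**Other things:** the empty tray and the jar showed shifts of no more than about 0.2 px (under 1 mm). The two small vials look unmoved by eye. I did not re-check the amber bottle, beaker, tip box or marker; the hand passed above or well clear of them. The final force reading was about zero.

**Disagreement:** my hand-read corners differed between the two cameras by about 1–2 px (4–6 mm). I therefore relied on the felt contact and the final cap measurement for the seating.

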